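# Bleed down a split-rim wheel

### The job

The tyre on this dolly wheel has to be let down before its rim is split. Unscrew the small knurled brass lock nut on the valve by at least one full turn, then press the freed valve pin straight down, gently, and keep it down for three seconds while the air escapes. Let go, leaving the nut unscrewed and the pin up, do not bend the valve, and leave the other things on the bench alone.

Things in the scene. Friction and masses are not known exactly. Their poses are not given: they have to be found in the camera images.
- wheel: Yellow split-rim wheel with black tyre, 230 mm across, lying flat, clamped immovably on a bench stand. Origin: on the wheel axis at bench level, z up; local +x points from the axis to the valve. Tyre top 72 mm above the bench, yellow rim face (112 mm across) 56 mm, black central hand nut (about 33 mm across) and bolt heads at most 73 mm.
- valve_foot (a point): Hole in the rim face where the upright valve comes out, 39 mm from the wheel axis, 56 mm above the bench; fixed to the wheel. Above it: black and brass stem (10, then 8, then 6 mm across), knurled brass nut, bare steel pin. How far the valve sticks out differs from wheel to wheel and is not measured: the pin's flat end is 46 to 60 mm above this point, to be found by touch.
- nut (a joint): Lock nut, 10 mm across, 8 mm tall, round the pin; screwed down, its underside is 16 mm below the pin's end (30 to 44 mm above valve_foot). Value: rad unscrewed, anticlockwise seen from above; 0 tight, starts at 0 to 0.6, stops at 10.5. Stiff all the way (0.05 N m), stays where left, climbs the pin 3 mm a turn; the pin always stays about 3 mm or more proud of it.
- pin (a joint): Valve pin, 5 mm across. Value: m pressed down, 0 is up (closed). It goes down only as far as the nut has been raised (3 mm a turn), at most 3.5 mm, and carries the nut with it. Air escapes from 2 mm down. Its spring pushes back 2.5 N at the start and 1 N more per mm, and lifts it again when released. More than 12 N on it damages it.
- lean_x (a joint): Sideways bend of the valve stem about the wheel's local x axis, rad, 0 upright. The stem sits in rubber and gives like a spring, 3 N m per rad about a point 0 to 14 mm above valve_foot. Beyond 0.2 it tears out of its tube.
- lean_y (a joint): The same about the wheel's local y axis.
- glue: White glue bottle, 56 mm across, 150 mm tall, standing. Origin: centre of its underside. Bystander.
- tape: Roll of blue masking tape lying flat, 100 mm across, 25 mm tall. Origin: centre of its underside. Bystander.
- cup: White plastic mixing cup, 66 mm across, 60 mm tall, standing. Origin: centre of its underside. Bystander.
- spanner: Steel spanner, 160 mm long, lying flat on the bench. Bystander.

How it is judged:
On the way, in this order (a step that is already met when the one before it is completed fails the run):
1. the lock nut is unscrewed by nearly a full turn or more (value of joint nut above 5.5 rad), for 0.2 s.
2. the fingers press the freed pin at least 2 mm down and keep it there for 2.5 s (value of joint pin above 0.002 m and contact force between the fingers and pin_c0 above 1 N), for 2.5 s.
3. the pin is let up again (value of joint pin below 0.0005 m), for 0.2 s.
At the end, for the whole second after the job is handed in: The lock nut is left unscrewed by nearly a full turn or more (over 5.5 rad), the pin is up (within 0.5 mm), and the valve stem stands upright (within 0.05 rad) (value of joint nut above 5.5 rad and value of joint pin below 0.0005 m and value of joint lean_x between -0.05 and 0.05 rad and value of joint lean_y between -0.05 and 0.05 rad); the robot touches nothing.
It fails at once if the valve pin is pressed with more than 12 N (contact force between anything else and pin_c0 above 12 N).
It fails at once if the valve stem is bent more than 0.2 rad (value of joint any of lean_x, lean_y above 0.2 rad or value of joint any of lean_x, lean_y below -0.2 rad).
It fails at once if a bystander is moved by more than 20 mm (distance of any of glue, tape, cup, spanner from where it was at the start of the episode above 0.02 m).
It also fails if it takes over 70 s, if anything falls off the work surface, if the arm or the gripper's body presses on something with over 40 N, if the wrist force passes 120 N, or if a joint passes its speed limit or range.

### The arm

A 7-joint arm with a two-finger parallel gripper is mounted at the origin on the work surface. World frame = base frame: x ahead of the robot, y to its left, z up, the work surface at z = 0. Lengths are in m, angles in rad, forces in N, time in s.
With the tool pointing down it reaches from about 0.425 to 0.875 m from the base axis. Payload 4.7 kg.
Tool frame: the origin (TCP) lies at the centre of the arm's flange, where the gripper is bolted on; the fingertips stand 182 mm ahead of it and the grasp point (between the pads) lies ahead of it (ctrl.hold_point_z is the z of the grasp point in the tool frame, in m); z points along the fingers, y is the direction in which the jaws open and shut (so a half turn about z gives the same grasp; the last joint's range is limited). The gripper opens to 87 mm and grips with 3 to 60 N. Pads are 19 mm wide; open, the fingers measure 117 mm over their backs; the gripper's body (75 mm by 190 mm) begins 51 mm behind the grasp point.
Start: joints at [1.157, 0.321, -0.07, 1.45, 0.023, 1.371, -0.057], TCP at [0.27, -0.591, 0.405] pointing down, gripper open.
Joint ranges: [-2.86, 2.86], [-0.3, 2.09], [-1.38, 1.24], [0.06, 2.45], [-1.56, 4.7], [0.09, 2.05], [-2.69, 2.69]. Speed limits (rad/s): [2.57, 2.57, 3.14, 3.14, 3.14, 3.14, 3.14].

### API

Orientations are given as a rotation vector (axis times angle).
In Python, from bench import get_state, imaging, workorder, ctrl gives the robot as it stands.
- The arm moves only by the tool step_arm, never from a script. Its argument "increments" is a list of rows, each an object of numbers: "claw": the opening, from 0 (shut) to 1 (fully open); "tx", "ty", "tz": the shift along the tool's x, y, z in m; "spin": the turn about the tool's z in degrees. A call has 1 to 8 rows; each row is the pose to reach, as a shift and turn from the pose commanded when the call began, along the tool's axes at that moment; what a row does not reach only later rows make up. A row lasts 1/12 s, in which the tool goes at most 41.7 mm and 7.16 degrees, less where a joint would pass 70% of its speed; a pose out of reach is approached as far as the arm can. A call with a gripper value outside its range is refused whole. The fingers move at their own pace and stop on an object; "force" is the grip in N (left out, the last holds). Time passes only in rows, so rows that repeat a pose let the fingers close. It gives the time, the measured TCP pose, the force and the opening at its end, in the units of the state.
- get_state(): the state, without advancing time (a new reading comes with each control period).
- imaging.get_image(name): name is "side" or "top"; returns the picture (400x640x3 uint8, blue, green, red); there is no depth.
- imaging.camera_params(name): a dict with "intrinsics" (3x3 intrinsics, pixels), "distortion" ([k1, k2, p1, p2, k3] as OpenCV has them; the pictures are not rectified), "camera_from_world" (4x4, takes a point from world to camera coordinates). Camera axes: x right, y down, z forward; pixel columns grow to the right and rows downward; lengths in m; the calibration is good to about 2 mm. A picture is of the moment at which its call begins. camera_params takes no time and is no camera call.
- workorder.close_job(): hands the job in, once; it reports no verdict.
The state is a dict: "time": time; "joint_positions": joint angles; "qd": joint speeds; "joint_torque": joint torques, N m; "position": TCP position; "tool_rot": TCP orientation; "ft_force": force on the tool from outside, world axes, zero at the start; "torque": the same for the moment, N m; "grip_width": opening from 0.0 (shut) to 1.0 (fully open).
Only numpy, scipy, OpenCV 4.12 (cv2) and the standard library are available. Lean on these libraries where they do the work, as an engineer would, in place of code of your own. Each camera call takes 0.05 s, during which the arm holds its last target. There are 200 camera calls.

## Working session

There is one attempt and no reset: what is moved stays moved. The work goes in short steps, Python scripts to look and compute and a tool call to move; the robot and the scene stay as the last step left them, time stands still between calls to the robot, and variables do not carry over. Pictures are saved under pics/ and viewed, on a budget of 10 in all, crops included, one or two more only if the job needs it, and the job is handed in when it is done.

Besides the shell and the picture viewer there is one more tool, called after ">>>" as name(argument=value, ...) on one line, values as JSON. step_arm: Moves the arm, as the interface text tells. Its arguments: {"type":"object","properties":{"increments":{"type":"array"},"force":{"type":"number"}},"required":["increments"]}

```bash
mkdir -p pics
python3 - <<'E'
from bench import get_state, imaging, ctrl
import cv2,numpy as np
s=get_state();print({k:np.round(v,3).tolist() for k,v in s.items()},ctrl.hold_point_z)
for n in("top","side"):
    cv2.imwrite(f"pics/{n}0.png",imaging.get_image(n))
    p=imaging.camera_params(n);print({k:np.round(v,4).tolist() for k,v in p.items()})
E
```

```text
{'time': 0.0, 'joint_positions': [1.157, 0.322, -0.07, 1.452, 0.023, 1.371, -0.057], 'qd': [-0.001, -0.001, 0.0, -0.0, -0.0, -0.0, -0.001], 'joint_torque': [-0.0, -49.129, -0.404, -31.253, -0.064, 0.044, 0.0], 'position': [0.27, -0.591, 0.404], 'tool_rot': [-3.068, -0.667, 0.001], 'ft_force': [-0.512, 0.319, 0.467], 'torque': [-0.002, 0.005, -0.069], 'grip_width': 1.003} 0.1635
{'intrinsics': [[427.8456, 0.0, 323.679], [0.0, 427.8456, 198.2026], [0.0, 0.0, 1.0]], 'distortion': [-0.0187, 0.0, 0.0, 0.0, 0.0], 'camera_from_world': [[-0.0177, -0.9998, 0.0027, -0.0078], [-0.989, 0.0171, -0.1471, 0.6468], [0.1471, -0.0053, -0.9891, 1.1538], [0.0, 0.0, 0.0, 1.0]]}
{'intrinsics': [[423.728, 0.0, 317.2568], [0.0, 423.728, 197.2775], [0.0, 0.0, 1.0]], 'distortion': [-0.1013, 0.0, 0.0, 0.0, 0.0], 'camera_from_world': [[0.9996, 0.0166, 0.022, -0.6247], [0.0275, -0.6367, -0.7707, 0.0614], [0.0012, 0.771, -0.6369, 0.9542], [0.0, 0.0, 0.0, 1.0]]}
```

View pics/top0.png

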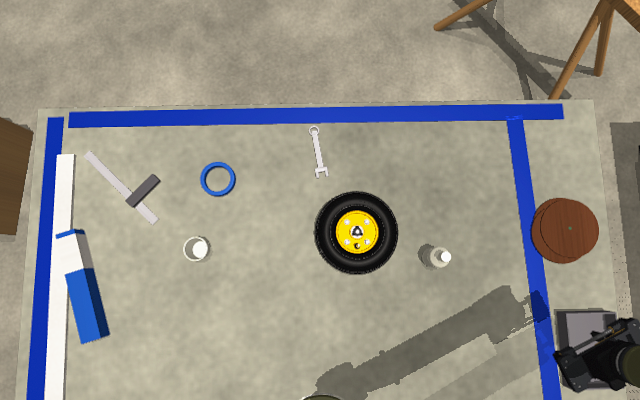

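View pics/side0.png

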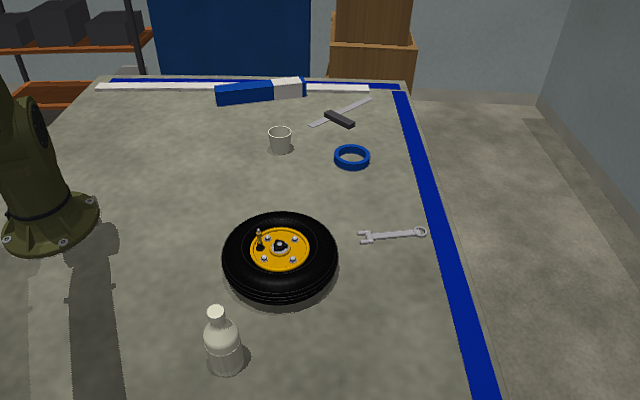

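Top: the wheel is at about (356,232), with the valve near (357,246). Side: the valve tip is at about (259,231) and its foot at about (260,248). The bystanders are well clear; the glue bottle is the nearest. I'll enlarge both views.

Run:
```python
import cv2,numpy as np
a=cv2.imread("pics/top0.png")[205:265,325:390];b=cv2.imread("pics/side0.png")[215:275,235:315]
r=lambda i:cv2.resize(i,None,fx=5.5 if 0 else 5,fy=5,interpolation=cv2.INTER_CUBIC)
cv2.imwrite("pics/c0.png",np.hstack([r(a),r(b)]))
```

```text
(no output)
```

View pics/c0.png

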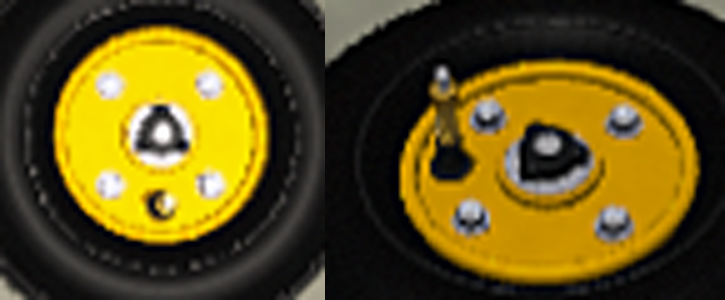

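Top: the rim centre is at (357,231.8) and the valve's brass at (357.6,246). Side: the pin end is at (258.2,229), the nut at (258.6,232.6) and the foot at about (260,247.5).

```bash
cat > h.py <<'E'
import cv2,numpy as np
from bench import get_state, imaging, ctrl
from scipy.optimize import least_squares
from scipy.spatial.transform import Rotation as R
P={n:{k:np.array(v) for k,v in imaging.camera_params(n).items()} for n in("top","side")}
def ray(n,uv):
    p=P[n];q=cv2.undistortPoints(np.array(uv,float).reshape(-1,1,2),p["intrinsics"],p["distortion"])[:,0]
    T=p["camera_from_world"];d=np.c_[q,np.ones(len(q))]@T[:3,:3];return -T[:3,:3].T@T[:3,3],d
def onz(n,uv,z):
    c,d=ray(n,uv);return c+d*((z-c[2])/d[:,2])[:,None]
def proj(n,X):
    p=P[n];T=p["camera_from_world"]
    return cv2.projectPoints(np.array(X,float).reshape(-1,3),cv2.Rodrigues(T[:3,:3])[0],T[:3,3],p["intrinsics"],p["distortion"])[0][:,0]
def tri(a,b):
    f=lambda X:np.r_[proj("top",X)[0]-a,proj("side",X)[0]-b]
    r=least_squares(f,[.55,-.08,.1]);return r.x,r.fun
def st():
    s=get_state();M=R.from_rotvec(s["tool_rot"]).as_matrix();p=np.array(s["position"])
    return s,p,M
def tomove(target):  # world target for grasp point -> tool-axis shift
    s,p,M=st();return M.T@(np.array(target)-(p+M[:,2]*ctrl.hold_point_z))
E
python3 - <<'E'
from h import *
for n in P:
    i=cv2.imread(f"pics/{n}0.png");h=cv2.cvtColor(i,cv2.COLOR_BGR2HSV)
    m=cv2.inRange(h,(18,150,90),(35,255,255));c=max(cv2.findContours(m,0,1)[0],key=cv2.contourArea)[:,0]
    X=onz(n,cv2.convexHull(c)[:,0],.056);r=least_squares(lambda v:np.hypot(*(X[:,:2]-v[:2]).T)-v[2],[.55,-.08,.056]);print(n,r.x.round(4))
print(tri([357.6,246.2],[258.6,232.6]))
print("foot",onz("side",[[260,247.5]],.058))
for z in(.094,.1,.11):print(z,onz("top",[[357.6,246.2]],z),onz("side",[[258.6,232.6]],z),onz("side",[[258.2,229]],z+.01))
s,p,M=st();print(M.round(3),(p+M[:,2]*.1635).round(4))
E
```

```text
top [ 0.5513 -0.1086  0.0596]
side [ 0.5497 -0.104   0.0602]
(array([ 0.51094678, -0.10606365,  0.09741512]), array([-0.15554275, -0.67642391, -0.49943751,  0.06093276]))
foot [[ 0.512174   -0.10759127  0.058     ]]
0.094 [[ 0.50927485 -0.10670476  0.094     ]] [[ 0.51122825 -0.10238776  0.094     ]] [[ 0.51118733 -0.10277859  0.104     ]]
0.1 [[ 0.50906785 -0.10621166  0.1       ]] [[ 0.51238029 -0.10848241  0.1       ]] [[ 0.5123602  -0.10897701  0.11      ]]
0.11 [[ 0.50872285 -0.10538983  0.11      ]] [[ 0.51430035 -0.11864016  0.11      ]] [[ 0.51431498 -0.11930769  0.12      ]]
[[ 0.91   0.415 -0.001]
 [ 0.415 -0.91   0.002]
 [-0.    -0.002 -1.   ]] [ 0.2694 -0.591   0.2403]
```

The valve is at about (0.511,-0.106). The triangulated nut height, about 0.097, is inside the possible range, and its distance from the axis (about 39 mm) fits. I'll move above it at travel height.

Run:
```python
from h import *
print(tomove([.511,-.106,.22]).round(4)); print(onz("top",[[442,257]],.14),onz("side",[[225,370]],0))
```

```text
[ 0.4211 -0.3411  0.0208]
[[ 0.47640049 -0.31708614  0.14      ]] [[ 0.47577248 -0.33784522  0.        ]]
```

>>> step_arm(increments=[{"tx": 0.03, "ty": -0.0243, "claw": 0.6}, {"tx": 0.06, "ty": -0.0486, "claw": 0.6}, {"tx": 0.09, "ty": -0.0729, "claw": 0.6}, {"tx": 0.12, "ty": -0.0972, "claw": 0.6}, {"tx": 0.15, "ty": -0.1215, "claw": 0.6}, {"tx": 0.18, "ty": -0.1458, "claw": 0.6}, {"tx": 0.21, "ty": -0.1701, "claw": 0.6}, {"tx": 0.24, "ty": -0.1944, "claw": 0.6}])

```text
invalid input at $.increments[0]: expected keys claw, tx, ty, tz, spin
```

>>> step_arm(increments=[{"tx": 0.03, "ty": -0.0243}, {"tx": 0.06, "ty": -0.0486}, {"tx": 0.09, "ty": -0.0729}, {"tx": 0.12, "ty": -0.0972}, {"tx": 0.15, "ty": -0.1215}, {"tx": 0.175, "ty": -0.142}, {"tx": 0.181, "ty": -0.1467}, {"tx": 0.181, "ty": -0.1467, "tz": 0.02}])

```text
invalid input at $.increments[0]: expected keys claw, tx, ty, tz, spin
```

Run:
```python
from h import *
s,p,M=st();print(s["time"],np.round(s["joint_positions"],3),M.round(3).tolist(),(p+M[:,2]*.1635).round(4),s["grip_width"],s["ft_force"])
print(tomove([.511,-.106,.22]).round(4))
```

```text
0.1 [ 1.157  0.322 -0.07   1.452  0.023  1.371 -0.057] [[0.91, 0.415, -0.001], [0.415, -0.91, 0.002], [-0.0, -0.002, -1.0]] [ 0.2694 -0.591   0.2403] 1.0014055486066173 [-0.40181018  0.56208021 -0.34751588]
[ 0.4211 -0.3411  0.0208]
```

Every row needs all the keys.

>>> step_arm(increments=[{"claw": 0.6, "tx": 0.03, "ty": -0.0243, "tz": 0, "spin": 0}, {"claw": 0.6, "tx": 0.06, "ty": -0.0486, "tz": 0, "spin": 0}, {"claw": 0.6, "tx": 0.09, "ty": -0.0729, "tz": 0, "spin": 0}, {"claw": 0.6, "tx": 0.12, "ty": -0.0972, "tz": 0, "spin": 0}, {"claw": 0.6, "tx": 0.15, "ty": -0.1215, "tz": 0, "spin": 0}, {"claw": 0.6, "tx": 0.18, "ty": -0.1458, "tz": 0, "spin": 0}, {"claw": 0.6, "tx": 0.21, "ty": -0.1701, "tz": 0, "spin": 0}, {"claw": 0.6, "tx": 0.24, "ty": -0.1944, "tz": 0, "spin": 0}])

```text
time: 0.77
position: [0.4077, -0.313, 0.4045]
tool_rot: [-3.07, -0.667, 0.001]
ft_force: [0.9, 0.0, 1.0]
grip_width: 0.61
```

>>> step_arm(increments=[{"claw": 0.6, "tx": 0.03, "ty": -0.0243, "tz": 0, "spin": 0}, {"claw": 0.6, "tx": 0.06, "ty": -0.0486, "tz": 0, "spin": 0}, {"claw": 0.6, "tx": 0.09, "ty": -0.0729, "tz": 0, "spin": 0}, {"claw": 0.6, "tx": 0.12, "ty": -0.0972, "tz": 0, "spin": 0}, {"claw": 0.6, "tx": 0.15, "ty": -0.1215, "tz": 0, "spin": 0}, {"claw": 0.6, "tx": 0.175, "ty": -0.142, "tz": 0, "spin": 0}, {"claw": 0.6, "tx": 0.181, "ty": -0.1467, "tz": 0.01, "spin": 0}, {"claw": 0.6, "tx": 0.181, "ty": -0.1467, "tz": 0.02, "spin": 0}])

```text
time: 1.43
position: [0.5122, -0.1031, 0.3846]
tool_rot: [-3.068, -0.676, -0.002]
ft_force: [0.9, 0.0, -0.3]
grip_width: 0.6
```

Run:
```python
from h import *
s,p,M=st();print(s["time"],np.round(s["joint_positions"],3),M.round(3).tolist(),(p+M[:,2]*.1635).round(4),s["grip_width"],s["ft_force"])
print(tomove([.511,-.106,.22]).round(4))
```

```text
1.4333 [ 0.624  0.087 -0.5    1.779  0.043  1.285 -1.023] [[0.907, 0.421, 0.001], [0.421, -0.907, 0.001], [0.001, -0.0, -1.0]] [ 0.5124 -0.1029  0.2211] 0.5997798093327095 [ 0.93189558  0.00545885 -0.3354767 ]
[-0.0026  0.0022  0.0011]
```

>>> step_arm(increments=[{"claw": 0.5, "tx": 0, "ty": 0, "tz": 0.03, "spin": 0}, {"claw": 0.5, "tx": 0, "ty": 0, "tz": 0.06, "spin": 0}, {"claw": 0.5, "tx": 0, "ty": 0, "tz": 0.07, "spin": 0}, {"claw": 0.5, "tx": 0, "ty": 0, "tz": 0.07, "spin": 0}, {"claw": 0.5, "tx": 0, "ty": 0, "tz": 0.07, "spin": 0}])

```text
time: 1.85
position: [0.5109, -0.1076, 0.3146]
tool_rot: [-3.07, -0.664, 0.002]
ft_force: [-0.1, 0.0, 0.5]
grip_width: 0.503
```

Run:
```python
from h import *
s,p,M=st();print(s["time"],np.round(s["joint_positions"],3),(p+M[:,2]*.1635).round(4),s["grip_width"],s["ft_force"])
print(tomove([.511,-.106,.1065]).round(4))
g=p+M[:,2]*.1635
im=[]
for n,X in(("top",[.511,-.106,.1]),("side",[.511,-.106,.1])):
    i=imaging.get_image(n);u=proj(n,X)[0];x,y=(u-[40,35]).astype(int);print(n,u,x,y)
    im.append(cv2.resize(i[y:y+70,x:x+80],None,fx=5,fy=5,interpolation=cv2.INTER_CUBIC))
cv2.imwrite("pics/c1.png",np.hstack(im))
```

```text
1.85 [ 0.618  0.147 -0.496  1.865  0.076  1.149 -1.05 ] [ 0.5107 -0.1076  0.1511] 0.502978635030997 [-0.08742084  0.00924844  0.50923419]
[ 0.001  -0.0013  0.0446]
top [357.49877781 245.46690187] 317 210
side [258.03971565 231.67154291] 218 196
```

View pics/c1.png

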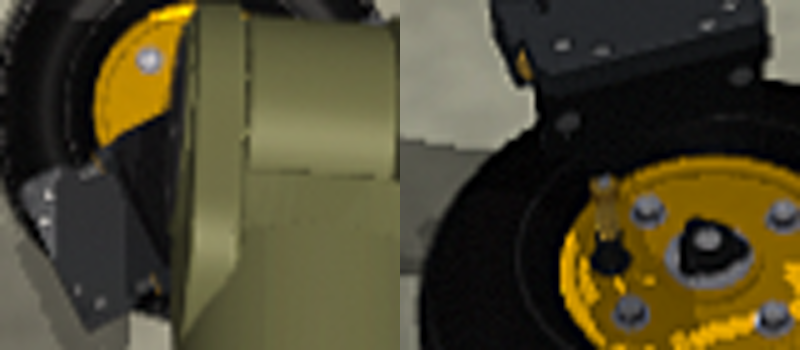

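Side view: the valve stands clear below the open fingers, with its foot at (260,248), as predicted. I'll go down around it and close very gently.

>>> step_arm(increments=[{"claw": 0.5, "tx": 0.001, "ty": -0.0013, "tz": 0.015, "spin": 0}, {"claw": 0.5, "tx": 0.001, "ty": -0.0013, "tz": 0.03, "spin": 0}, {"claw": 0.5, "tx": 0.001, "ty": -0.0013, "tz": 0.04, "spin": 0}, {"claw": 0.5, "tx": 0.001, "ty": -0.0013, "tz": 0.0446, "spin": 0}, {"claw": 0.4, "tx": 0.001, "ty": -0.0013, "tz": 0.0446, "spin": 0}, {"claw": 0.3, "tx": 0.001, "ty": -0.0013, "tz": 0.0446, "spin": 0}, {"claw": 0.25, "tx": 0.001, "ty": -0.0013, "tz": 0.0446, "spin": 0}, {"claw": 0.2, "tx": 0.001, "ty": -0.0013, "tz": 0.0446, "spin": 0}], force=5)

```text
time: 2.62
position: [0.512, -0.1049, 0.271]
tool_rot: [3.069, 0.667, 0.002]
ft_force: [0.6, -0.1, 0.5]
grip_width: 0.28
```

>>> step_arm(increments=[{"claw": 0.18, "tx": 0, "ty": 0, "tz": 0, "spin": 0}, {"claw": 0.16, "tx": 0, "ty": 0, "tz": 0, "spin": 0}, {"claw": 0.14, "tx": 0, "ty": 0, "tz": 0, "spin": 0}, {"claw": 0.12, "tx": 0, "ty": 0, "tz": 0, "spin": 0}, {"claw": 0.1, "tx": 0, "ty": 0, "tz": 0, "spin": 0}, {"claw": 0.08, "tx": 0, "ty": 0, "tz": 0, "spin": 0}, {"claw": 0.08, "tx": 0, "ty": 0, "tz": 0, "spin": 0}], force=5)

```text
time: 3.2
position: [0.5118, -0.1053, 0.2704]
tool_rot: [3.069, 0.666, 0.001]
ft_force: [0.7, -2.3, 0.3]
grip_width: 0.11
```

```bash
cat > q.py <<'E'
from h import *
f=[];
for n in("side",)*4:
    i=imaging.get_image(n);s,p,M=st();f.append(s["ft_force"])
F=np.mean(f,0)
print(s["time"],"j7",round(s["joint_positions"][6],3),"g",(p+M[:,2]*.1635).round(4),"w",round(s["grip_width"],3),"F",F.round(2),"Ftool",(M.T@F).round(2),"std",np.std(f,0).round(2))
cv2.imwrite("pics/last.png",cv2.resize(i[200:270,218:298],None,fx=6,fy=6,interpolation=cv2.INTER_CUBIC))
E
python3 q.py
```

```text
3.4 j7 -1.078 g [ 0.5118 -0.1053  0.1068] w 0.108 F [ 0.9  -2.37  0.67] Ftool [-0.16  2.54 -0.67] std [0.12 0.51 0.32]
```

>>> step_arm(increments=[{"claw": 0.08, "tx": 0, "ty": 0.0005, "tz": 0, "spin": 0}, {"claw": 0.08, "tx": 0, "ty": 0.001, "tz": 0, "spin": 0}, {"claw": 0.08, "tx": 0, "ty": 0.001, "tz": 0, "spin": 0}, {"claw": 0.08, "tx": 0, "ty": 0.001, "tz": 0, "spin": 0}], force=5)

```text
time: 3.73
position: [0.512, -0.1056, 0.2702]
tool_rot: [3.07, 0.667, 0.0]
ft_force: [0.1, -0.6, 1.1]
grip_width: 0.108
```

```bash
python3 q.py
```

```text
3.9333 j7 -1.076 g [ 0.512  -0.1056  0.1067] w 0.108 F [ 0.12 -1.07  2.38] Ftool [-0.33  1.02 -2.38] std [0.54 0.43 0.91]
```

View pics/last.png

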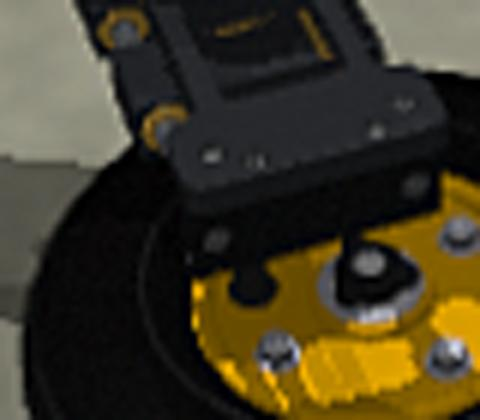

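The fingers are closed on the valve, and the foot shows at crop (252,288), about (260,248), so it has not been displaced. I'll re-centre a little, grip firmly and start unscrewing.

>>> step_arm(increments=[{"claw": 0.05, "tx": 0, "ty": 0.0005, "tz": 0, "spin": 0}, {"claw": 0.05, "tx": 0, "ty": 0.0005, "tz": 0, "spin": 0}, {"claw": 0.05, "tx": 0, "ty": 0.0005, "tz": 0, "spin": 0}], force=25)

```text
time: 4.18
position: [0.5122, -0.1059, 0.2702]
tool_rot: [-3.07, -0.667, 0.0]
ft_force: [0.5, 0.2, 2.9]
grip_width: 0.093
```

>>> step_arm(increments=[{"claw": 0.05, "tx": 0, "ty": 0, "tz": 0, "spin": -6}, {"claw": 0.05, "tx": 0, "ty": 0, "tz": -0.0001, "spin": -12}, {"claw": 0.05, "tx": 0, "ty": 0, "tz": -0.0002, "spin": -18}, {"claw": 0.05, "tx": 0, "ty": 0, "tz": -0.0002, "spin": -24}, {"claw": 0.05, "tx": 0, "ty": 0, "tz": -0.0003, "spin": -30}, {"claw": 0.05, "tx": 0, "ty": 0, "tz": -0.0003, "spin": -36}, {"claw": 0.05, "tx": 0, "ty": 0, "tz": -0.0004, "spin": -40}, {"claw": 0.05, "tx": 0, "ty": 0, "tz": -0.0004, "spin": -40}])

```text
time: 4.85
position: [0.5123, -0.1063, 0.2705]
tool_rot: [2.655, 1.679, 0.0]
ft_force: [0.6, -0.9, 1.7]
grip_width: 0.098
```

```bash
sed -i 's/^print(s\["time"\]/print("T",np.round(s["torque"],3));&/' q.py; python3 q.py
```

```text
T [-0.279 -0.305 -0.047]
5.05 j7 -0.395 g [ 0.5123 -0.1063  0.107 ] w 0.096 F [ 0.49 -1.    1.7 ] Ftool [-0.69  0.88 -1.7 ] std [0.4  0.22 0.31]
```

The reaction torque of about 0.047 N m matches the nut's drag, so it is turning. I'll continue.

>>> step_arm(increments=[{"claw": 0.05, "tx": 0, "ty": 0, "tz": -0.0001, "spin": -7}, {"claw": 0.05, "tx": 0, "ty": 0, "tz": -0.0001, "spin": -14}, {"claw": 0.05, "tx": 0, "ty": 0, "tz": -0.0002, "spin": -21}, {"claw": 0.05, "tx": 0, "ty": 0, "tz": -0.0002, "spin": -28}, {"claw": 0.05, "tx": 0, "ty": 0, "tz": -0.0003, "spin": -35}, {"claw": 0.05, "tx": 0, "ty": 0, "tz": -0.0004, "spin": -42}, {"claw": 0.05, "tx": 0, "ty": 0, "tz": -0.0004, "spin": -49}, {"claw": 0.05, "tx": 0, "ty": 0, "tz": -0.0004, "spin": -50}])

```text
time: 5.72
position: [0.5124, -0.1063, 0.271]
tool_rot: [1.695, 2.644, 0.001]
ft_force: [2.2, -1.6, 1.1]
grip_width: 0.095
```

```bash
python3 q.py
```

```text
T [-0.262 -0.649 -0.018]
5.9167 j7 0.453 g [ 0.5125 -0.1062  0.1075] w 0.094 F [ 2.29 -0.84  1.08] Ftool [-1.71  1.74 -1.08] std [0.83 0.3  0.37]
```

>>> step_arm(increments=[{"claw": 0.05, "tx": -0.0006, "ty": 0.0006, "tz": -0.0001, "spin": -7}, {"claw": 0.05, "tx": -0.0006, "ty": 0.0006, "tz": -0.0001, "spin": -14}, {"claw": 0.05, "tx": -0.0006, "ty": 0.0006, "tz": -0.0002, "spin": -21}, {"claw": 0.05, "tx": -0.0006, "ty": 0.0006, "tz": -0.0002, "spin": -28}, {"claw": 0.05, "tx": -0.0006, "ty": 0.0006, "tz": -0.0003, "spin": -35}, {"claw": 0.05, "tx": -0.0006, "ty": 0.0006, "tz": -0.0004, "spin": -42}, {"claw": 0.05, "tx": -0.0006, "ty": 0.0006, "tz": -0.0004, "spin": -49}, {"claw": 0.05, "tx": -0.0006, "ty": 0.0006, "tz": -0.0004, "spin": -50}])

```text
time: 6.58
position: [0.5131, -0.1062, 0.2714]
tool_rot: [0.42, 3.113, 0.0]
ft_force: [2.4, -0.4, 2.0]
grip_width: 0.1
```

```bash
python3 q.py
```

```text
T [ 0.027 -0.671 -0.042]
6.7833 j7 1.294 g [ 0.5131 -0.1063  0.1079] w 0.093 F [ 2.15 -0.13  1.44] Ftool [-2.11  0.45 -1.44] std [0.36 0.4  0.55]
```

>>> step_arm(increments=[{"claw": 0.05, "tx": 0, "ty": 0, "tz": -0.0001, "spin": -7}, {"claw": 0.05, "tx": 0, "ty": 0, "tz": -0.0001, "spin": -14}, {"claw": 0.05, "tx": 0, "ty": 0, "tz": -0.0002, "spin": -21}, {"claw": 0.05, "tx": 0, "ty": 0, "tz": -0.0002, "spin": -28}, {"claw": 0.05, "tx": 0, "ty": 0, "tz": -0.0003, "spin": -35}, {"claw": 0.05, "tx": 0, "ty": 0, "tz": -0.0004, "spin": -42}, {"claw": 0.05, "tx": 0, "ty": 0, "tz": -0.0004, "spin": -49}, {"claw": 0.05, "tx": 0, "ty": 0, "tz": -0.0004, "spin": -50}])

```text
time: 7.45
position: [0.5131, -0.1061, 0.2718]
tool_rot: [-0.934, 2.999, 0.001]
ft_force: [2.5, 1.1, 1.2]
grip_width: 0.1
```

```bash
python3 q.py
```

```text
T [ 0.434 -0.635  0.037]
7.65 j7 2.124 g [ 0.5131 -0.1061  0.1083] w 0.096 F [2.86 0.42 1.61] Ftool [-2.6  -1.27 -1.61] std [0.53 0.45 0.15]
```

>>> step_arm(increments=[{"claw": 0.05, "tx": 0, "ty": 0, "tz": -0.0001, "spin": -7}, {"claw": 0.05, "tx": 0, "ty": 0, "tz": -0.0001, "spin": -14}, {"claw": 0.05, "tx": 0, "ty": 0, "tz": -0.0002, "spin": -20}, {"claw": 0.05, "tx": 0, "ty": 0, "tz": -0.0002, "spin": -20}, {"claw": 0.35, "tx": 0, "ty": 0, "tz": -0.0002, "spin": -20}, {"claw": 0.35, "tx": 0, "ty": 0, "tz": -0.0002, "spin": -20}, {"claw": 0.35, "tx": -0.001, "ty": -0.0003, "tz": -0.0002, "spin": -20}, {"claw": 0.35, "tx": -0.001, "ty": -0.0003, "tz": -0.0002, "spin": -20}])

```text
time: 8.32
position: [0.5134, -0.1064, 0.2714]
tool_rot: [1.435, -2.792, -0.001]
ft_force: [-0.1, -0.2, 1.0]
grip_width: 0.299
```

```bash
python3 q.py
```

```text
T [ 0.145 -0.118 -0.045]
8.5167 j7 2.451 g [ 0.5137 -0.1063  0.1083] w 0.343 F [ 0.42 -0.12  0.18] Ftool [-0.15 -0.41 -0.18] std [0.25 0.51 0.29]
```

>>> step_arm(increments=[{"claw": 0.35, "tx": 0, "ty": 0, "tz": 0, "spin": 7}, {"claw": 0.35, "tx": 0, "ty": 0, "tz": 0, "spin": 14}, {"claw": 0.35, "tx": 0, "ty": 0, "tz": 0, "spin": 21}, {"claw": 0.35, "tx": 0, "ty": 0, "tz": 0, "spin": 28}, {"claw": 0.35, "tx": 0, "ty": 0, "tz": 0, "spin": 35}, {"claw": 0.35, "tx": 0, "ty": 0, "tz": 0, "spin": 42}, {"claw": 0.35, "tx": 0, "ty": 0, "tz": 0, "spin": 49}, {"claw": 0.35, "tx": 0, "ty": 0, "tz": 0, "spin": 56}])

```text
time: 9.18
position: [0.5139, -0.1062, 0.2719]
tool_rot: [-0.051, -3.141, 0.0]
ft_force: [0.2, -0.1, 1.1]
grip_width: 0.346
```

>>> step_arm(increments=[{"claw": 0.35, "tx": 0, "ty": 0, "tz": 0, "spin": 7}, {"claw": 0.35, "tx": 0, "ty": 0, "tz": 0, "spin": 14}, {"claw": 0.35, "tx": 0, "ty": 0, "tz": 0, "spin": 21}, {"claw": 0.35, "tx": 0, "ty": 0, "tz": 0, "spin": 28}, {"claw": 0.35, "tx": 0, "ty": 0, "tz": 0, "spin": 35}, {"claw": 0.35, "tx": 0, "ty": 0, "tz": 0, "spin": 42}, {"claw": 0.35, "tx": 0, "ty": 0, "tz": 0, "spin": 49}, {"claw": 0.35, "tx": 0, "ty": 0, "tz": 0, "spin": 56}])

```text
time: 9.85
position: [0.5139, -0.1061, 0.2718]
tool_rot: [-1.519, -2.749, 0.0]
ft_force: [-0.1, 0.7, 0.7]
grip_width: 0.354
```

>>> step_arm(increments=[{"claw": 0.35, "tx": 0, "ty": 0, "tz": 0, "spin": 7}, {"claw": 0.35, "tx": 0, "ty": 0, "tz": 0, "spin": 14}, {"claw": 0.35, "tx": 0, "ty": 0, "tz": 0, "spin": 21}, {"claw": 0.35, "tx": 0, "ty": 0, "tz": 0, "spin": 28}, {"claw": 0.35, "tx": 0, "ty": 0, "tz": 0, "spin": 35}, {"claw": 0.35, "tx": 0, "ty": 0, "tz": 0, "spin": 42}, {"claw": 0.35, "tx": 0, "ty": 0, "tz": 0, "spin": 49}, {"claw": 0.35, "tx": 0, "ty": 0, "tz": 0, "spin": 56}])

```text
time: 10.52
position: [0.5139, -0.1061, 0.2719]
tool_rot: [-2.632, -1.714, 0.001]
ft_force: [0.4, 0.2, 0.4]
grip_width: 0.349
```

>>> step_arm(increments=[{"claw": 0.35, "tx": 0, "ty": 0, "tz": 0, "spin": 7}, {"claw": 0.35, "tx": 0, "ty": 0, "tz": 0, "spin": 14}, {"claw": 0.35, "tx": 0, "ty": 0, "tz": 0, "spin": 21}, {"claw": 0.35, "tx": 0, "ty": 0, "tz": 0, "spin": 28}, {"claw": 0.35, "tx": 0, "ty": 0, "tz": 0, "spin": 35}, {"claw": 0.35, "tx": 0, "ty": 0, "tz": 0, "spin": 42}, {"claw": 0.35, "tx": 0, "ty": 0, "tz": 0, "spin": 42}])

```text
time: 11.1
position: [0.5139, -0.1061, 0.2719]
tool_rot: [3.071, 0.662, -0.0]
ft_force: [1.1, -0.1, -1.3]
grip_width: 0.349
```

```bash
python3 q.py
```

```text
T [-0.044 -0.002  0.021]
11.3 j7 -1.072 g [ 0.5139 -0.1061  0.1084] w 0.352 F [-0.09  0.22 -0.21] Ftool [ 0.01 -0.24  0.21] std [0.16 0.4  0.56]
```

View pics/last.png

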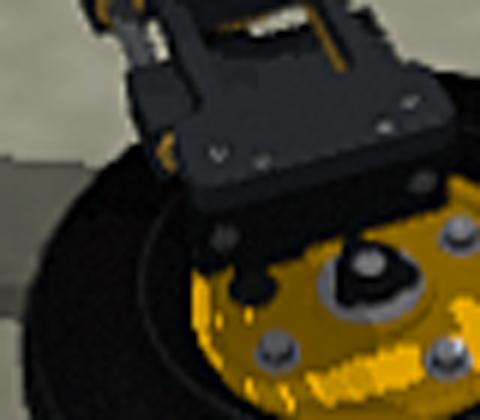

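The valve is standing between the open fingers, with its foot unchanged at crop (252,288). Second grip.

>>> step_arm(increments=[{"claw": 0.25, "tx": 0, "ty": 0, "tz": 0, "spin": 0}, {"claw": 0.18, "tx": 0, "ty": 0, "tz": 0, "spin": 0}, {"claw": 0.15, "tx": 0, "ty": 0, "tz": 0, "spin": 0}, {"claw": 0.13, "tx": 0, "ty": 0, "tz": 0, "spin": 0}, {"claw": 0.1, "tx": 0, "ty": 0, "tz": 0, "spin": 0}, {"claw": 0.05, "tx": 0, "ty": 0, "tz": 0, "spin": 0}, {"claw": 0.05, "tx": 0, "ty": 0, "tz": 0, "spin": 0}], force=25)

```text
time: 11.88
position: [0.5139, -0.106, 0.2719]
tool_rot: [-3.07, -0.667, 0.0]
ft_force: [-0.6, 0.9, 0.4]
grip_width: 0.097
```

```bash
python3 q.py
```

```text
T [ 0.148  0.089 -0.039]
12.0833 j7 -1.075 g [ 0.5139 -0.106   0.1084] w 0.095 F [-0.41  0.93  0.29] Ftool [ 0.02 -1.02 -0.29] std [0.77 0.27 0.24]
```

>>> step_arm(increments=[{"claw": 0.05, "tx": 0, "ty": 0, "tz": -0.0001, "spin": -7}, {"claw": 0.05, "tx": 0, "ty": 0, "tz": -0.0001, "spin": -14}, {"claw": 0.05, "tx": 0, "ty": 0, "tz": -0.0002, "spin": -21}, {"claw": 0.05, "tx": 0, "ty": 0, "tz": -0.0002, "spin": -28}, {"claw": 0.05, "tx": 0, "ty": 0, "tz": -0.0003, "spin": -35}, {"claw": 0.05, "tx": 0, "ty": 0, "tz": -0.0004, "spin": -42}, {"claw": 0.05, "tx": 0, "ty": 0, "tz": -0.0004, "spin": -49}, {"claw": 0.05, "tx": 0, "ty": 0, "tz": -0.0004, "spin": -50}])

```text
time: 12.75
position: [0.5138, -0.106, 0.2723]
tool_rot: [-2.497, -1.906, 0.0]
ft_force: [-1.0, 1.2, 1.9]
grip_width: 0.093
```

```bash
python3 q.py
```

```text
T [0.303 0.175 0.018]
12.95 j7 -0.224 g [ 0.5138 -0.106   0.1088] w 0.096 F [-0.79  1.23  0.93] Ftool [ 0.97 -1.09 -0.93] std [0.41 0.35 0.48]
```

>>> step_arm(increments=[{"claw": 0.05, "tx": 0.0003, "ty": -0.0003, "tz": -0.0001, "spin": -7}, {"claw": 0.05, "tx": 0.0003, "ty": -0.0003, "tz": -0.0001, "spin": -14}, {"claw": 0.05, "tx": 0.0003, "ty": -0.0003, "tz": -0.0002, "spin": -21}, {"claw": 0.05, "tx": 0.0003, "ty": -0.0003, "tz": -0.0002, "spin": -28}, {"claw": 0.05, "tx": 0.0003, "ty": -0.0003, "tz": -0.0003, "spin": -35}, {"claw": 0.05, "tx": 0.0003, "ty": -0.0003, "tz": -0.0004, "spin": -42}, {"claw": 0.05, "tx": 0.0003, "ty": -0.0003, "tz": -0.0004, "spin": -49}, {"claw": 0.05, "tx": 0.0003, "ty": -0.0003, "tz": -0.0004, "spin": -50}])

```text
time: 13.62
position: [0.5137, -0.1058, 0.2727]
tool_rot: [-1.46, -2.781, 0.0]
ft_force: [-2.0, 0.6, 1.4]
grip_width: 0.101
```

>>> step_arm(increments=[{"claw": 0.05, "tx": 0, "ty": 0, "tz": -0.0001, "spin": -7}, {"claw": 0.05, "tx": 0, "ty": 0, "tz": -0.0001, "spin": -14}, {"claw": 0.05, "tx": 0, "ty": 0, "tz": -0.0002, "spin": -21}, {"claw": 0.05, "tx": 0, "ty": 0, "tz": -0.0002, "spin": -28}, {"claw": 0.05, "tx": 0, "ty": 0, "tz": -0.0003, "spin": -35}, {"claw": 0.05, "tx": 0, "ty": 0, "tz": -0.0004, "spin": -42}, {"claw": 0.05, "tx": 0, "ty": 0, "tz": -0.0004, "spin": -49}, {"claw": 0.05, "tx": 0, "ty": 0, "tz": -0.0004, "spin": -50}])

```text
time: 14.28
position: [0.5136, -0.1059, 0.273]
tool_rot: [-0.151, -3.137, 0.0]
ft_force: [-1.5, 1.0, 0.9]
grip_width: 0.096
```

```bash
python3 q.py; python3 q.py
```

```text
T [ 0.207  0.286 -0.067]
14.4833 j7 1.464 g [ 0.5136 -0.1059  0.1096] w 0.096 F [-1.77  0.52  1.16] Ftool [ 1.82  0.34 -1.16] std [0.46 0.6  0.26]
T [ 0.215  0.365 -0.08 ]
14.6833 j7 1.466 g [ 0.5137 -0.1059  0.1096] w 0.095 F [-2.07  0.65  1.74] Ftool [ 2.12  0.45 -1.74] std [0.32 0.38 0.25]
```

>>> step_arm(increments=[{"claw": 0.05, "tx": 0, "ty": 0, "tz": -0.0001, "spin": -7}, {"claw": 0.05, "tx": 0, "ty": 0, "tz": -0.0001, "spin": -14}, {"claw": 0.05, "tx": 0, "ty": 0, "tz": -0.0002, "spin": -21}, {"claw": 0.05, "tx": 0, "ty": 0, "tz": -0.0002, "spin": -28}, {"claw": 0.05, "tx": 0, "ty": 0, "tz": -0.0003, "spin": -35}, {"claw": 0.05, "tx": 0, "ty": 0, "tz": -0.0004, "spin": -42}, {"claw": 0.05, "tx": 0, "ty": 0, "tz": -0.0004, "spin": -49}, {"claw": 0.05, "tx": 0, "ty": 0, "tz": -0.0004, "spin": -50}])

```text
time: 15.35
position: [0.5137, -0.106, 0.2735]
tool_rot: [1.193, -2.906, 0.0]
ft_force: [-2.1, -0.0, 2.1]
grip_width: 0.098
```

```bash
python3 q.py; python3 q.py
```

```text
T [0.182 0.493 0.   ]
15.55 j7 2.294 g [ 0.5136 -0.106   0.11  ] w 0.098 F [-1.71  0.15  1.67] Ftool [ 1.12  1.31 -1.67] std [0.43 0.11 0.27]
T [0.112 0.439 0.003]
15.75 j7 2.295 g [ 0.5137 -0.1059  0.11  ] w 0.096 F [-2.49 -0.01  1.42] Ftool [ 1.78  1.74 -1.42] std [0.23 0.3  0.61]
```

The nut has turned about 410° by gripper rotation. I'll release, rise clear of the pin, and close the fingers.

>>> step_arm(increments=[{"claw": 0.35, "tx": 0, "ty": 0, "tz": 0, "spin": 0}, {"claw": 0.35, "tx": 0, "ty": 0, "tz": 0, "spin": 0}, {"claw": 0.35, "tx": 0, "ty": 0, "tz": 0, "spin": 0}, {"claw": 0.35, "tx": 0, "ty": 0, "tz": -0.01, "spin": 0}, {"claw": 0.35, "tx": 0, "ty": 0, "tz": -0.03, "spin": 0}, {"claw": 0.35, "tx": 0, "ty": 0, "tz": -0.06, "spin": 0}, {"claw": 0.35, "tx": 0, "ty": 0, "tz": -0.08, "spin": 0}, {"claw": 0.0, "tx": 0, "ty": 0, "tz": -0.08, "spin": 0}], force=20)

```text
time: 16.42
position: [0.5157, -0.1053, 0.3587]
tool_rot: [-1.188, 2.901, -0.009]
ft_force: [0.6, 0.5, 0.0]
grip_width: 0.321
```

>>> step_arm(increments=[{"claw": 0.0, "tx": 0, "ty": 0, "tz": 0, "spin": 0}, {"claw": 0.0, "tx": 0, "ty": 0, "tz": 0, "spin": 0}, {"claw": 0.0, "tx": 0, "ty": 0, "tz": 0, "spin": 0}, {"claw": 0.0, "tx": 0, "ty": 0, "tz": 0, "spin": 0}], force=20)

```text
time: 16.75
position: [0.5134, -0.1058, 0.3526]
tool_rot: [1.189, -2.906, -0.002]
ft_force: [1.1, 0.5, 0.8]
grip_width: 0.063
```

```bash
python3 q.py
python3 - <<'E'
from h import *
for z in(.102,.105,.108,.111,.114): 
  print(z,proj("side",[.5134,-.106,z]).round(1)-[218,200], end=" ")
s,p,M=st();print(M.round(3).tolist(),tomove([.5134,-.106,.135+.0000]).round(4))
E
```

```text
T [ 0.216 -0.091 -0.039]
16.95 j7 2.374 g [ 0.5135 -0.1057  0.1895] w 0.011 F [-0.68  0.33  0.08] Ftool [ 0.26  0.71 -0.08] std [0.31 0.37 0.17]
0.102 [[41.2 31. ]] 0.105 [[41.1 29.8]] 0.108 [[41.  28.7]] 0.111 [[40.9 27.5]] 0.114 [[40.8 26.4]] [[-0.713, -0.701, -0.001], [-0.701, 0.713, 0.001], [0.0, 0.001, -1.0]] [ 0.0003 -0.0002  0.0545]
```

View pics/last.png

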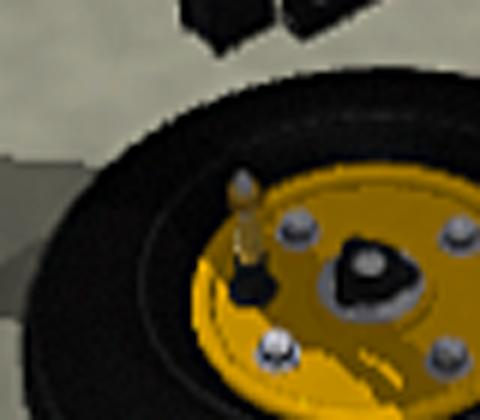

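Side view: the pin tip is at crop (242,170), which puts it at about z 0.109. The nut at (244,187) is raised above the stem, and the closed fingers are overhead. I'll come down to just above the pin.

>>> step_arm(increments=[{"claw": 0.0, "tx": 0.0003, "ty": -0.0002, "tz": 0.02, "spin": 0}, {"claw": 0.0, "tx": 0.0003, "ty": -0.0002, "tz": 0.035, "spin": 0}, {"claw": 0.0, "tx": 0.0003, "ty": -0.0002, "tz": 0.045, "spin": 0}, {"claw": 0.0, "tx": 0.0003, "ty": -0.0002, "tz": 0.049, "spin": 0}, {"claw": 0.0, "tx": 0.0003, "ty": -0.0002, "tz": 0.051, "spin": 0}, {"claw": 0.0, "tx": 0.0003, "ty": -0.0002, "tz": 0.052, "spin": 0}, {"claw": 0.0, "tx": 0.0003, "ty": -0.0002, "tz": 0.052, "spin": 0}])

```text
time: 17.53
position: [0.514, -0.1061, 0.302]
tool_rot: [-1.19, 2.907, -0.001]
ft_force: [0.2, -0.5, 0.3]
grip_width: 0.007
```

```bash
python3 q.py
```

```text
T [ 0.13  -0.083  0.003]
17.7333 j7 2.326 g [ 0.5141 -0.1062  0.1386] w 0.004 F [-0.02  0.47  0.05] Ftool [-0.31  0.35 -0.05] std [0.52 0.08 0.1 ]
```

>>> step_arm(increments=[{"claw": 0.0, "tx": 0, "ty": 0, "tz": 0.0005, "spin": 0}, {"claw": 0.0, "tx": 0, "ty": 0, "tz": 0.001, "spin": 0}, {"claw": 0.0, "tx": 0, "ty": 0, "tz": 0.0015, "spin": 0}, {"claw": 0.0, "tx": 0, "ty": 0, "tz": 0.0015, "spin": 0}])

```text
time: 18.07
position: [0.5136, -0.1062, 0.3]
tool_rot: [1.19, -2.907, 0.0]
ft_force: [-0.6, 0.4, 0.1]
grip_width: 0.005
```

>>> step_arm(increments=[{"claw": 0.0, "tx": 0, "ty": 0, "tz": 0.0005, "spin": 0}, {"claw": 0.0, "tx": 0, "ty": 0, "tz": 0.001, "spin": 0}, {"claw": 0.0, "tx": 0, "ty": 0, "tz": 0.0015, "spin": 0}, {"claw": 0.0, "tx": 0, "ty": 0, "tz": 0.002, "spin": 0}, {"claw": 0.0, "tx": 0, "ty": 0, "tz": 0.002, "spin": 0}])

```text
time: 18.48
position: [0.5136, -0.1061, 0.2979]
tool_rot: [1.19, -2.907, -0.0]
ft_force: [0.8, 1.0, 0.7]
grip_width: 0.007
```

>>> step_arm(increments=[{"claw": 0.0, "tx": 0, "ty": 0, "tz": 0.0005, "spin": 0}, {"claw": 0.0, "tx": 0, "ty": 0, "tz": 0.001, "spin": 0}, {"claw": 0.0, "tx": 0, "ty": 0, "tz": 0.0015, "spin": 0}, {"claw": 0.0, "tx": 0, "ty": 0, "tz": 0.0015, "spin": 0}])

```text
time: 18.82
position: [0.5136, -0.1061, 0.2964]
tool_rot: [1.19, -2.907, -0.0]
ft_force: [-0.1, 0.8, 0.2]
grip_width: 0.004
```

>>> step_arm(increments=[{"claw": 0.0, "tx": 0, "ty": 0, "tz": 0.0005, "spin": 0}, {"claw": 0.0, "tx": 0, "ty": 0, "tz": 0.001, "spin": 0}, {"claw": 0.0, "tx": 0, "ty": 0, "tz": 0.0015, "spin": 0}, {"claw": 0.0, "tx": 0, "ty": 0, "tz": 0.0015, "spin": 0}])

```text
time: 19.15
position: [0.5136, -0.1061, 0.2949]
tool_rot: [1.19, -2.907, -0.0]
ft_force: [0.0, 0.2, 0.2]
grip_width: 0.005
```

Fingertips at 0.113, no contact yet.

>>> step_arm(increments=[{"claw": 0.0, "tx": 0, "ty": 0, "tz": 0.0005, "spin": 0}, {"claw": 0.0, "tx": 0, "ty": 0, "tz": 0.001, "spin": 0}, {"claw": 0.0, "tx": 0, "ty": 0, "tz": 0.0015, "spin": 0}, {"claw": 0.0, "tx": 0, "ty": 0, "tz": 0.0015, "spin": 0}])

```text
time: 19.48
position: [0.5136, -0.1062, 0.2934]
tool_rot: [1.19, -2.907, -0.0]
ft_force: [0.0, -0.1, 0.5]
grip_width: 0.003
```

>>> step_arm(increments=[{"claw": 0.0, "tx": 0, "ty": 0, "tz": 0.0005, "spin": 0}, {"claw": 0.0, "tx": 0, "ty": 0, "tz": 0.001, "spin": 0}, {"claw": 0.0, "tx": 0, "ty": 0, "tz": 0.0015, "spin": 0}, {"claw": 0.0, "tx": 0, "ty": 0, "tz": 0.0015, "spin": 0}])

```text
time: 19.82
position: [0.5136, -0.1061, 0.2919]
tool_rot: [1.19, -2.907, -0.0]
ft_force: [-0.0, -0.2, -0.5]
grip_width: 0.003
```

>>> step_arm(increments=[{"claw": 0.0, "tx": 0, "ty": 0, "tz": 0.0005, "spin": 0}, {"claw": 0.0, "tx": 0, "ty": 0, "tz": 0.001, "spin": 0}, {"claw": 0.0, "tx": 0, "ty": 0, "tz": 0.0015, "spin": 0}, {"claw": 0.0, "tx": 0, "ty": 0, "tz": 0.0015, "spin": 0}])

```text
time: 20.15
position: [0.5139, -0.1061, 0.2908]
tool_rot: [-1.19, 2.907, -0.001]
ft_force: [-0.7, -0.5, 2.1]
grip_width: 0.007
```

```bash
python3 q.py;python3 q.py
```

```text
T [0.151 0.01  0.005]
20.35 j7 2.314 g [ 0.5139 -0.1062  0.1272] w 0.0 F [-0.33 -0.45  2.09] Ftool [ 0.55 -0.09 -2.09] std [0.51 0.44 0.3 ]
T [ 0.172 -0.099 -0.044]
20.55 j7 2.314 g [ 0.5138 -0.1062  0.1272] w 0.004 F [-0.06 -0.03  2.59] Ftool [ 0.07  0.02 -2.59] std [0.51 0.24 0.25]
```

Contact is at 2.3–2.5 N (the pin's preload) with the tip at about 0.109, as in the picture. I'll press down about 2.8 mm.

>>> step_arm(increments=[{"claw": 0.0, "tx": 0, "ty": 0, "tz": 0.0005, "spin": 0}, {"claw": 0.0, "tx": 0, "ty": 0, "tz": 0.001, "spin": 0}, {"claw": 0.0, "tx": 0, "ty": 0, "tz": 0.0015, "spin": 0}, {"claw": 0.0, "tx": 0, "ty": 0, "tz": 0.002, "spin": 0}, {"claw": 0.0, "tx": 0, "ty": 0, "tz": 0.0024, "spin": 0}, {"claw": 0.0, "tx": 0, "ty": 0, "tz": 0.0027, "spin": 0}, {"claw": 0.0, "tx": 0, "ty": 0, "tz": 0.0028, "spin": 0}, {"claw": 0.0, "tx": 0, "ty": 0, "tz": 0.0028, "spin": 0}])

```text
time: 21.22
position: [0.5138, -0.1061, 0.2879]
tool_rot: [-1.19, 2.907, -0.0]
ft_force: [-0.3, -0.2, 4.9]
grip_width: 0.006
```

```bash
python3 q.py;python3 q.py
```

```text
T [ 0.141 -0.076  0.007]
21.4167 j7 2.312 g [ 0.5139 -0.1062  0.1244] w 0.001 F [-0.05 -0.02  4.85] Ftool [ 0.05  0.02 -4.85] std [0.91 0.55 0.3 ]
T [ 0.155  0.016 -0.073]
21.6167 j7 2.312 g [ 0.5139 -0.1062  0.1244] w 0.004 F [0.41 0.17 5.51] Ftool [-0.41 -0.17 -5.51] std [0.51 0.45 0.23]
```

It is about 2.7 mm down at about 5 N. I'll hold for over 3 s.

>>> step_arm(increments=[{"claw": 0.0, "tx": 0, "ty": 0, "tz": 0.0002, "spin": 0}, {"claw": 0.0, "tx": 0, "ty": 0, "tz": 0.0002, "spin": 0}, {"claw": 0.0, "tx": 0, "ty": 0, "tz": 0.0002, "spin": 0}, {"claw": 0.0, "tx": 0, "ty": 0, "tz": 0.0002, "spin": 0}, {"claw": 0.0, "tx": 0, "ty": 0, "tz": 0.0002, "spin": 0}, {"claw": 0.0, "tx": 0, "ty": 0, "tz": 0.0002, "spin": 0}, {"claw": 0.0, "tx": 0, "ty": 0, "tz": 0.0002, "spin": 0}, {"claw": 0.0, "tx": 0, "ty": 0, "tz": 0.0002, "spin": 0}])

```text
time: 22.28
position: [0.5138, -0.1061, 0.2877]
tool_rot: [-1.19, 2.907, -0.001]
ft_force: [0.2, 0.4, 5.1]
grip_width: 0.002
```

>>> step_arm(increments=[{"claw": 0.0, "tx": 0, "ty": 0, "tz": 0, "spin": 0}, {"claw": 0.0, "tx": 0, "ty": 0, "tz": 0, "spin": 0}, {"claw": 0.0, "tx": 0, "ty": 0, "tz": 0, "spin": 0}, {"claw": 0.0, "tx": 0, "ty": 0, "tz": 0, "spin": 0}, {"claw": 0.0, "tx": 0, "ty": 0, "tz": 0, "spin": 0}, {"claw": 0.0, "tx": 0, "ty": 0, "tz": 0, "spin": 0}, {"claw": 0.0, "tx": 0, "ty": 0, "tz": 0, "spin": 0}, {"claw": 0.0, "tx": 0, "ty": 0, "tz": 0, "spin": 0}])

```text
time: 22.95
position: [0.5138, -0.1062, 0.2878]
tool_rot: [-1.19, 2.907, -0.001]
ft_force: [-0.8, 0.2, 5.6]
grip_width: 0.005
```

>>> step_arm(increments=[{"claw": 0.0, "tx": 0, "ty": 0, "tz": 0, "spin": 0}, {"claw": 0.0, "tx": 0, "ty": 0, "tz": 0, "spin": 0}, {"claw": 0.0, "tx": 0, "ty": 0, "tz": 0, "spin": 0}, {"claw": 0.0, "tx": 0, "ty": 0, "tz": 0, "spin": 0}, {"claw": 0.0, "tx": 0, "ty": 0, "tz": 0, "spin": 0}, {"claw": 0.0, "tx": 0, "ty": 0, "tz": 0, "spin": 0}, {"claw": 0.0, "tx": 0, "ty": 0, "tz": 0, "spin": 0}, {"claw": 0.0, "tx": 0, "ty": 0, "tz": 0, "spin": 0}])

```text
time: 23.62
position: [0.5138, -0.1062, 0.2878]
tool_rot: [-1.19, 2.907, -0.001]
ft_force: [-0.4, -0.3, 5.2]
grip_width: 0.004
```

>>> step_arm(increments=[{"claw": 0.0, "tx": 0, "ty": 0, "tz": 0, "spin": 0}, {"claw": 0.0, "tx": 0, "ty": 0, "tz": 0, "spin": 0}, {"claw": 0.0, "tx": 0, "ty": 0, "tz": 0, "spin": 0}, {"claw": 0.0, "tx": 0, "ty": 0, "tz": 0, "spin": 0}, {"claw": 0.0, "tx": 0, "ty": 0, "tz": 0, "spin": 0}, {"claw": 0.0, "tx": 0, "ty": 0, "tz": 0, "spin": 0}, {"claw": 0.0, "tx": 0, "ty": 0, "tz": 0, "spin": 0}, {"claw": 0.0, "tx": 0, "ty": 0, "tz": 0, "spin": 0}])

```text
time: 24.28
position: [0.5138, -0.1062, 0.2878]
tool_rot: [-1.19, 2.907, -0.001]
ft_force: [0.7, 1.0, 5.1]
grip_width: 0.002
```

>>> step_arm(increments=[{"claw": 0.0, "tx": 0, "ty": 0, "tz": 0, "spin": 0}, {"claw": 0.0, "tx": 0, "ty": 0, "tz": 0, "spin": 0}, {"claw": 0.0, "tx": 0, "ty": 0, "tz": 0, "spin": 0}, {"claw": 0.0, "tx": 0, "ty": 0, "tz": 0, "spin": 0}, {"claw": 0.0, "tx": 0, "ty": 0, "tz": 0, "spin": 0}, {"claw": 0.0, "tx": 0, "ty": 0, "tz": 0, "spin": 0}, {"claw": 0.0, "tx": 0, "ty": 0, "tz": 0, "spin": 0}, {"claw": 0.0, "tx": 0, "ty": 0, "tz": 0, "spin": 0}])

```text
time: 24.95
position: [0.5138, -0.1062, 0.2878]
tool_rot: [-1.19, 2.907, -0.001]
ft_force: [-0.0, -0.4, 4.3]
grip_width: 0.004
```

```bash
python3 q.py;python3 q.py
```

```text
T [ 0.196 -0.039 -0.013]
25.15 j7 2.311 g [ 0.5139 -0.1062  0.1243] w 0.005 F [-0.2   0.21  5.03] Ftool [-0.01  0.29 -5.03] std [0.39 0.46 0.22]
T [ 0.095  0.006 -0.051]
25.35 j7 2.311 g [ 0.5139 -0.1062  0.1243] w 0.006 F [-0.46 -0.12  5.43] Ftool [ 0.41  0.23 -5.43] std [0.33 0.36 0.63]
```

It was held for over 4 s at a steady 5.2 N or so. Now straight up, and a final look.

>>> step_arm(increments=[{"claw": 0.0, "tx": 0, "ty": 0, "tz": -0.001, "spin": 0}, {"claw": 0.0, "tx": 0, "ty": 0, "tz": -0.003, "spin": 0}, {"claw": 0.0, "tx": 0, "ty": 0, "tz": -0.006, "spin": 0}, {"claw": 0.0, "tx": 0, "ty": 0, "tz": -0.015, "spin": 0}, {"claw": 0.0, "tx": 0, "ty": 0, "tz": -0.04, "spin": 0}, {"claw": 0.0, "tx": 0, "ty": 0, "tz": -0.075, "spin": 0}, {"claw": 0.0, "tx": 0, "ty": 0, "tz": -0.09, "spin": 0}, {"claw": 0.0, "tx": 0, "ty": 0, "tz": -0.09, "spin": 0}])

```text
time: 26.02
position: [0.5149, -0.1058, 0.3816]
tool_rot: [-1.188, 2.903, -0.007]
ft_force: [0.6, -0.3, -0.2]
grip_width: 0.009
```

```bash
python3 q.py;python3 q.py
```

```text
T [ 0.116 -0.064  0.002]
26.2167 j7 2.393 g [ 0.5127 -0.1062  0.2128] w 0.006 F [ 0.21 -0.06 -0.33] Ftool [-0.11 -0.19  0.33] std [0.79 0.21 0.19]
T [ 0.142 -0.07   0.032]
26.4167 j7 2.393 g [ 0.5131 -0.106   0.213 ] w 0.005 F [ 0.1  -0.16 -0.08] Ftool [ 0.04 -0.19  0.08] std [0.39 0.63 0.63]
```

View pics/last.png

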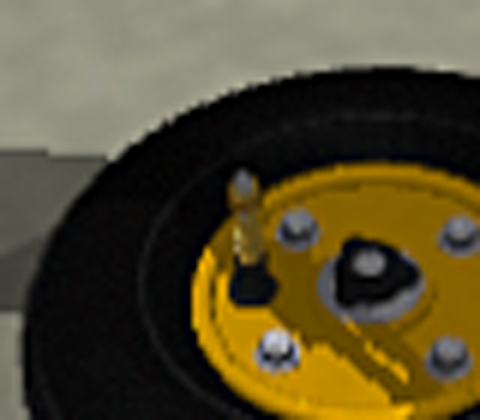

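The pin end is back at crop (242,170), the nut is at (244,187) and the stem stands as it did before the press. The gripper is clear, so I'll hand in.

```bash
python3 -c "
from bench import workorder;print(workorder.close_job())"
```

```text
the job is handed in; nothing more can be done
None
```

The valve nut is unscrewed, the pin was pressed and held, and the job is handed in; the bench gave no verdict.

- **Nut:** I turned it in two grips, about 410° of gripper rotation in all. I could only infer that the nut turned with it. The wrist torque was about 0.05 N m early on but too noisy later to confirm it. The pin then went about 2.8 mm down without meeting a stop, and it can only go as far as the nut has been raised.
- **Pin:** I found its end by touch at about 0.109 m, matching the camera estimate. I pressed it about 2.8 mm at roughly 5.2 N and held it for about 4 s, then lifted straight off.
- **Last checks:** In the last picture the pin is back up at the same pixel as before the press. The nut is still raised and the stem looks upright. The wrist force is back to zero, within noise. Sideways forces on the valve stayed under about 3 N throughout.
- **Not checked:** I took no final picture of the bystanders. The arm only passed above the bench, well clear of them.

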